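# Screw the glaze jar's lid home

### The arm

A 6-joint arm with a two-finger parallel gripper is mounted at the origin on the work surface. World frame = base frame: x ahead of the robot, y to its left, z up, the work surface at z = 0. Lengths are in mm, angles in rad, forces in N, time in s.
With the tool pointing down it reaches from about 350 to 875 mm from the base axis. Payload 4.2 kg.
Tool frame: the origin (TCP) lies midway between the tips of the shut fingers; the grasp point (between the pads) lies 19 mm behind it; z points along the fingers, y is the direction in which the jaws open and shut (so a half turn about z gives the same grasp; the last joint's range is limited). The gripper opens to 85 mm and grips with 20 to 120 N. Pads are 22 mm wide; open, the fingers measure 114 mm over their backs; the gripper's body (76 mm by 85 mm) begins 54 mm behind the grasp point. The pads swing forward as they close: fully open they stand 13 mm farther back than shut.
Start: joints at [-1, 0.385, 0.008, 0, -1.194, -0.259], TCP at [191.748, -594.838, 231.312] pointing down, gripper open.
Joint ranges: [-3.14, 3.14], [-1.21, 2.06], [-1.07, 1.41], [-3.16, 2.05], [-2.99, -0.16], [-3.1, 3.1]. Speed limits (rad/s): [2.79, 2.79, 3.14, 3.14, 3.14, 3.14].

### API

Orientations are given as a unit quaternion [x, y, z, w].
In Python, from bench import read_state, get_image, job_done, search_frame, regions_of gives the robot as it stands.
- The arm moves only by the tool servo_tool, never from a script. Its arguments are lists of equal length, an entry for each row: "turn": the turn, a rotation vector about the world's x, y, z in rad, a list of three; "dp": the shift along the world's x, y, z in m, a list of three; "fingers": the finger opening in m, from 0 to 0.0854. In form: {"turn": [[rx, ry, rz], ...], "dp": [[tx, ty, tz], ...], "fingers": [fingers, ...]}. A call has exactly 5 rows; each row shifts and turns the pose as measured when the row begins; what a row does not reach is not made up. A row lasts 1/8 s, in which the tool goes at most 62.5 mm and 10.7 degrees, less where a joint would pass 70% of its speed; a pose out of reach is approached as far as the arm can. A call is refused whole if a number of a shift passes 0.0625 or a number of a turn 0.188, either way. A call with a gripper value outside its range is refused whole. The fingers move at their own pace and stop on an object; the grip force is fixed at half the most. Time passes only in rows, so rows that do not move let the fingers close, or fill a call up. It gives the time, the measured TCP pose, the force and the opening at its end, in the units of the state.
- read_state(): the state, without advancing time (a new reading comes with each control period).
- get_image(name): name is "side" or "top" or "wrist"; returns a dict with "img" (400x640x3 uint8, red, green, blue), "vfov" (degrees; the focal length in pixels is half the picture's height over the tangent of half this angle, whatever the lens; pixels are square), "cx", "cy" (the principal point, pixels), "world_from_camera" (4x4, takes a point from camera to world coordinates); the wrist camera has in their place "mount" (4x4, takes a point from camera to tool coordinates, whose origin is the TCP and whose axes are the flange's). Camera axes: x right, y down, z forward; pixel columns grow to the right and rows downward; lengths in mm; the calibration is good to about 2 mm. A picture is of the moment at which its call begins: read the wrist's pose just before it. There is no depth.
- job_done(): hands the job in, once; it reports no verdict.
Trained networks look in the newest picture that a camera, given by its name, has taken for a name from the list of things; names that differ only in an ending like _2 or _b are one class to them, and where a whole thing is asked for, a point or a joint stands for the part that bears it (a point fixed in the world has none). Each returns a list of dicts, best first, with "score" (0 to 1); they miss things now and then, are a little off and sometimes report something else, mostly with a low value. They report only what shows in the picture. A call takes as long as a camera call.
- search_frame(query, camera): "box" ([left, top, width, height] in pixels, round what is visible of it).
- regions_of(query, camera): "region" (400x640 bool, what is visible of it) and "box" ([left, top, width, height] in pixels, round what is visible of it).
The state is a dict: "clock": time; "joints": joint angles; "joint_vel": joint speeds; "joint_efforts": joint torques, N m; "position": TCP position; "ee_rot": TCP orientation; "contact_force": force on the tool from outside, world axes, zero at the start; "wrist_torque": the same for the moment, N m; "gripper_width": finger opening in mm.
Only numpy, scipy, OpenCV 4.12 (cv2) and the standard library are available. Lean on these libraries where they do the work, as an engineer would, in place of code of your own. Each camera call takes 0.05 s, during which the arm holds its last target. There are 200 camera calls.

### The job

Class is over and the glaze must not dry out: one jar in the wooden rack, the one with the wide lid, has been left with its lid loosely on and standing proud. Screw that lid clockwise, fully home, letting go and regripping as often as needed, then let go of it. Leave the narrow-capped jar shut and the pot of brushes where it is.

Things in the scene. Friction and masses are not known exactly. Their poses are not given: they have to be found in the camera images.
- lid (a joint): Turn of the wide lid, rad: 0 = screwed fully home (hard stop, its foot on the white collar of the neck), positive = unscrewed, anticlockwise from above. Starts 4 to 5.4 rad open. Closing is clockwise from above; it sinks 1 mm per rad, turns stiffly (about 0.06 N m) and stays where left. The jar cannot move or turn: its square body is held in the rack.
- lid_mid (a point): Centre (on the axis, half-way up) of the wide lid: black, ribbed, round, 54 mm across, 34 mm tall, any grip yaw. At home it is 111 mm above the table. White jar with square 72 mm body; below the closed lid come 14 mm of collar (52 mm across), then the shoulder (62 mm across): fingertips may reach 10 mm below the lid's foot.
- narrow_cap (a joint): Turn of the black cap (34 mm across, 26 mm tall) of the narrow-necked jar, rad: 0 = shut, as it starts; positive = opened, anticlockwise from above. Leave it shut. The light wooden rack (365 x 100 mm, fixed to the table) holds three white jars 115 mm apart in any order: the wide-lidded, this one, and an open one without a lid; the other two are at most 126 mm high.
- brush_pot_mid (a point): A loose terracotta pot of brushes on the table left of the rack, 74 mm across its rim and 95 mm tall, brushes to 190 mm; this point is on its axis, 47 mm above its foot. To be left standing where it is.

How it is judged (in metres and radians):
At the end, for the whole second after the job is handed in: The wide lid is within 0.3 rad (17 degrees) of its hard stop, at rest and let go (value of joint lid below 0.3 rad and velocity of joint lid between -0.2 and 0.2 rad/s); the robot touches nothing.
It fails at once if the narrow cap is turned open by more than 0.3 rad (value of joint narrow_cap above 0.3 rad).
It fails at once if the brush pot is moved by more than 30 mm (distance of brush_pot_mid from where it was at the start of the episode above 0.03 m).
It also fails if it takes over 58 s, if anything falls off the work surface, if the arm or the gripper's body presses on something with over 40 N, if the wrist force passes 120 N, or if a joint passes its speed limit or range.

## Working session

There is one attempt and no reset: what is moved stays moved. The work goes in short steps, Python scripts to look and compute and a tool call to move; the robot and the scene stay as the last step left them, time stands still between calls to the robot, and variables do not carry over. Pictures are saved under pics/ and viewed, about 8 in all and at most 12, crops included, and the job is handed in when it is done.

Besides the shell and the picture viewer there is one more tool, called after ">>>" as name(argument=value, ...), one argument or row to a line, values as JSON. servo_tool: Moves the arm, as the interface text tells. Its arguments: {"type":"object","properties":{"turn":{"type":"array","items":{"type":"array","items":{"type":"number"}}},"dp":{"type":"array","items":{"type":"array","items":{"type":"number"}}},"fingers":{"type":"array","items":{"type":"number"}}},"required":["turn","dp","fingers"]}

```bash
mkdir -p pics; ls; cat > h.py <<'E'
import numpy as np, cv2
from bench import *
def ray(c,u,v):
    f=c["img"].shape[0]/2/np.tan(np.radians(c["vfov"]/2))
    T=np.array(c["world_from_camera"]); d=T[:3,:3]@np.array([(u-c["cx"])/f,(v-c["cy"])/f,1])
    return T[:3,3],d
def atz(c,u,v,z):
    o,d=ray(c,u,v); return o+d*(z-o[2])/d[2]
def proj(c,p):
    f=c["img"].shape[0]/2/np.tan(np.radians(c["vfov"]/2))
    T=np.array(c["world_from_camera"]); q=T[:3,:3].T@(np.array(p)-T[:3,3])
    return f*q[0]/q[2]+c["cx"],f*q[1]/q[2]+c["cy"]
def tri(rs):
    A=0;b=0
    for o,d in rs:
        d=d/np.linalg.norm(d);P=np.eye(3)-np.outer(d,d);A=A+P;b=b+P@o
    return np.linalg.solve(A,b)
E
python3 - <<'E'
from h import *
s=read_state(); print({k:np.round(v,3) for k,v in s.items()})
ims=[]
for n in("top","side"):
    c=get_image(n); ims.append(c["img"]); print(n,np.round(c["world_from_camera"],2).tolist())
    cv2.imwrite(f"pics/{n}0.png",c["img"][:,:,::-1])
    for q in("lid","narrow_cap","brush_pot_mid"):
        for r in search_frame(q,n)[:2]:
            l,t,w,h=r["box"]; u,v=l+w/2,t+h/2
            print(n,q,round(r["score"],2),np.round(r["box"]),np.round(atz(c,u,v,115)))
E
```

```text
pics
{'clock': np.float64(0.0), 'joints': array([-1.   ,  0.386,  0.007, -0.   , -1.194, -0.259]), 'joint_vel': array([-0.001, -0.001, -0.001, -0.   , -0.   , -0.   ]), 'joint_efforts': array([-1.0000e-03, -3.9229e+01,  1.8840e+01,  4.1860e+00, -5.0000e-03,
       -0.0000e+00]), 'position': array([ 191.574, -594.306,  230.203]), 'ee_rot': array([-0.155,  0.988,  0.001, -0.   ]), 'contact_force': array([-0.012, -0.571, -0.531]), 'wrist_torque': array([-0.027,  0.008, -0.003]), 'gripper_width': np.float64(85.386)}
top [[0.02, -0.99, 0.13, 446.59], [-1.0, -0.02, 0.0, 198.18], [-0.0, -0.13, -0.99, 1146.32], [0.0, 0.0, 0.0, 1.0]]
top lid 0.96 [401. 190.  23.  26.] [579. -17. 115.]
top lid 0.57 [160. 199.  52.  27.] [545. 531. 115.]
top narrow_cap 0.52 [359. 204.  14.  14.] [556.  97. 115.]
top brush_pot_mid 0.96 [160. 200.  52.  28.] [540. 531. 115.]
side [[-0.87, -0.25, 0.41, 92.22], [-0.49, 0.41, -0.77, 1063.21], [0.02, -0.88, -0.48, 661.32], [0.0, 0.0, 0.0, 1.0]]
side lid 0.77 [342. 162.  16.  16.] [566.  -5. 115.]
side narrow_cap 0.53 [330. 180.  12.  10.] [559.  99. 115.]
side brush_pot_mid 0.61 [211. 230.  45. 103.] [542. 543. 115.]
```

```bash
python3 - <<'E'
import cv2,numpy as np
a=cv2.imread("pics/top0.png")[150:260,140:460];b=cv2.imread("pics/side0.png")[120:340,190:420]
a=cv2.resize(a,(800,275));b=cv2.resize(b,None,fx=1.45,fy=1.45)
o=np.zeros((600,800,3),np.uint8);o[:275]=a;o[278:278+b.shape[0],:b.shape[1]]=b
cv2.imwrite("pics/c0.png",o)
E
```

```text
(no output)
```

View pics/c0.png

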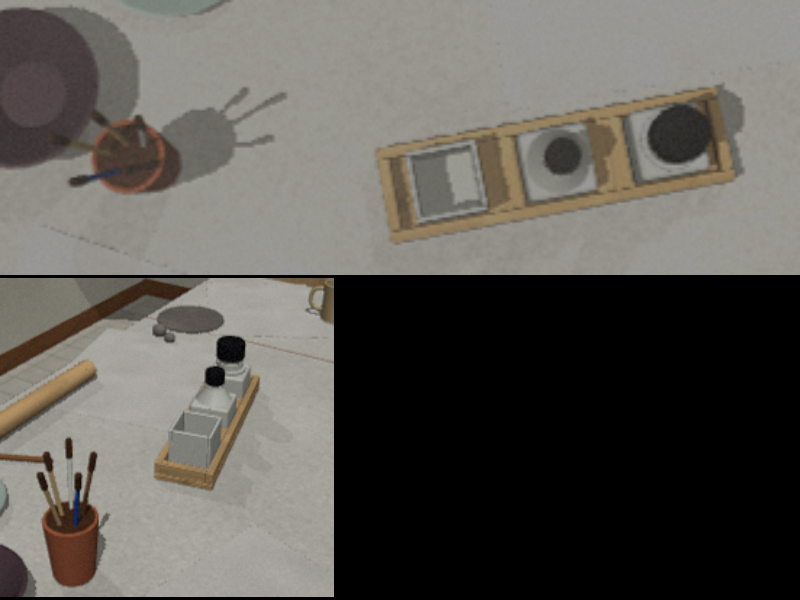

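The view shows the rack running to the right. The open jar is at its left end, the narrow-capped jar in the middle and the wide lid at the right end, at about (412,203) in the top picture. The brush pot is far to the left. Next I triangulate the lid.

```bash
python3 - <<'E'
from h import *
def cen(q,n):
    c=get_image(n); r=regions_of(q,n)
    print(n,q,[(round(x["score"],2),np.round(x["box"]).tolist()) for x in r[:2]])
    m=r[0]["region"]; v,u=np.nonzero(m); return c,u.mean(),v.mean()
for q in("lid","narrow_cap"):
    a=cen(q,"top");b=cen(q,"side")
    p=tri([ray(*a),ray(*b)]); print(q,p,np.round(proj(a[0],p),1),np.round(a[1:],1))
    print([np.round(atz(*a,z),1) for z in(116,133)])
E
```

```text
top lid [(0.91, [400.0, 190.0, 25.0, 24.0])]
side lid [(0.55, [341.0, 162.0, 18.0, 16.0])]
lid [576.14238057 -15.01390421 112.995215  ] [411.8 203.6] [411.8 203.5]
[array([576.1, -14.2, 116. ]), array([574. , -10.7, 133. ])]
top narrow_cap [(0.43, [359.0, 205.0, 14.0, 13.0])]
side narrow_cap [(0.71, [330.0, 180.0, 15.0, 11.0])]
narrow_cap [553.06074277  98.37649404 109.84983151] [364.9 212.3] [365.  212.5]
[array([551.9,  98.7, 116. ]), array([550.2, 100.4, 133. ])]
```

>>> servo_tool(
  turn=[
    [0,0,0.18],
    [0,0,0.18],
    [0,0,0.18],
    [0,0,0.18],
    [0,0,0.18],
  ],
  dp=[
    [0.05,0.05,0.01],
    [0.05,0.06,0.01],
    [0.05,0.06,0.01],
    [0.05,0.06,0],
    [0.04,0.06,0],
  ],
  fingers=[0.0854,0.0854,0.0854,0.0854,0.0854],
)

```text
clock: 1.42
position: [390.9, -354.0, 256.2]
ee_rot: [-0.578, 0.816, -0.001, -0.0]
contact_force: [0.7, -1.3, 0.1]
gripper_width: 85.5
```

>>> servo_tool(
  turn=[
    [0,0,0.18],
    [0,0,0.18],
    [0,0,0.18],
    [0,0,0.18],
    [0,0,0.18],
  ],
  dp=[
    [0.025,0.06,0],
    [0.025,0.06,0],
    [0.025,0.06,0],
    [0.025,0.06,0],
    [0.025,0.06,0],
  ],
  fingers=[0.0854,0.0854,0.0854,0.0854,0.0854],
)

```text
clock: 2.05
position: [510.8, -65.4, 257.9]
ee_rot: [0.883, -0.469, 0.003, -0.002]
contact_force: [1.9, -1.0, 1.0]
gripper_width: 85.3
```

```bash
python3 - <<'E'
from h import *
s=read_state(); print(s["position"],np.round(s["joints"],3),s["ee_rot"])
c=get_image("wrist"); print(np.round(c["mount"],2).tolist(),c["vfov"],c["cx"],c["cy"]); cv2.imwrite("pics/w1.png",c["img"][:,:,::-1])
print([(r["score"],r["box"]) for r in search_frame("lid","wrist")])
E
```

```text
[510.84342309 -65.36001101 257.87805105] [ 1.890e-01  1.740e-01 -2.190e-01  1.000e-03 -1.171e+00  4.040e-01] [ 0.88292869 -0.46949362  0.0030559  -0.00182547]
[[-0.0, -0.96, -0.28, 71.15], [1.0, -0.0, 0.0, 0.08], [-0.0, -0.28, 0.96, -143.55], [0.0, 0.0, 0.0, 1.0]] 71.07550235061564 319.6192931793163 199.9497833081219
[(0.56, [212.4, 166.2, 57.1, 57.3])]
```

```bash
cat >> h.py <<'E'
from scipy.spatial.transform import Rotation as R
def wrist(name=None):
    s=read_state(); c=get_image("wrist")
    T=np.eye(4);T[:3,:3]=R.from_quat(s["ee_rot"]).as_matrix();T[:3,3]=s["position"]
    c["world_from_camera"]=T@np.array(c["mount"])
    if name: cv2.imwrite(f"pics/{name}.png",c["img"][:,:,::-1])
    return s,c
def hull(c,xy,z0,z1,r):
    t=np.linspace(0,6.28,60)
    return np.array([proj(c,(xy[0]+r*np.cos(a),xy[1]+r*np.sin(a),z)) for a in t for z in(z0,z1)])
E
cat > fit.py <<'E'
from h import *; import sys
from scipy.optimize import least_squares
s,c=wrist(sys.argv[1]); r=regions_of("lid","wrist")
print(s["position"],np.round(s["joints"],3))
for x in r[:2]:
    m=x["region"].astype(np.uint8); print(x["score"],x["box"])
    cn=max(cv2.findContours(m,0,1)[0],key=cv2.contourArea)
    u,v=m.nonzero()[::-1]
    b=np.array([u.min(),v.min(),u.max()+1,v.max()+1])-.5
    def f(p):
        h=hull(c,p,98+p[2],132+p[2],27); return np.r_[h.min(0),h.max(0)]-b
    for z in (0,4,5):
        q=least_squares(lambda p:f((p[0],p[1],z)),(575,-13)); print("z off",z,q.x,np.round(q.fun,1))
im=c["img"][:,:,::-1].copy()
for z,col in((98+4.5,(0,255,0)),(132+4.5,(0,0,255))):
    h=hull(c,q.x,z,z,27)[::2]; cv2.polylines(im,[np.round(h).astype(int)],True,col,1)
cv2.imwrite(f"pics/{sys.argv[1]}o.png",im)
E
python3 fit.py w1
```

```text
[512.29555609 -62.93975081 257.48189247] [ 1.93e-01  1.76e-01 -2.17e-01  1.00e-03 -1.17e+00  4.03e-01]
0.94 [214.7, 168.6, 61.1, 56.1]
z off 0 [575.22883348 -13.20601228] [-0.3 -0.3  0.3  0.3]
z off 4 [574.83598977 -14.77824589] [-0.7 -0.7  0.8  0.7]
z off 5 [574.73759731 -15.17142365] [-0.8 -0.8  0.9  0.8]
```

View pics/w1o.png

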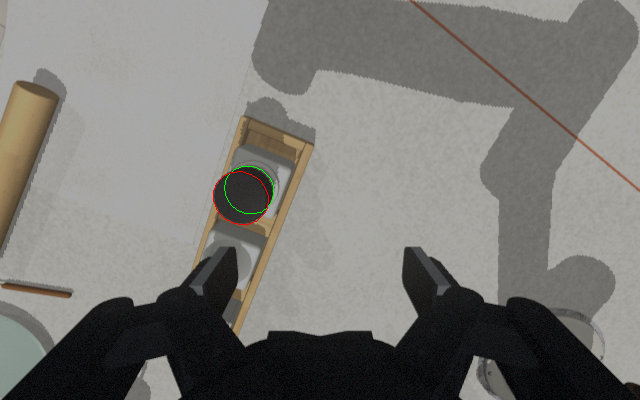

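Picture 2: the model outline of the lid, at (242,195), fits the black lid on the rack's end jar. The lid is at about (575,-14.5). Now I centre over it and wind joint 6 up, so that one clockwise sweep covers the whole turn.

>>> servo_tool(
  turn=[
    [0,0,0.185],
    [0,0,0.185],
    [0,0,0.185],
    [0,0,0.185],
    [0,0,0.185],
  ],
  dp=[
    [0.016,0.012,0],
    [0.016,0.012,0],
    [0.016,0.012,0],
    [0.015,0.012,0],
    [0,0,0],
  ],
  fingers=[0.0854,0.0854,0.0854,0.0854,0.0854],
)

```text
clock: 2.88
position: [572.6, -24.8, 257.9]
ee_rot: [1.0, -0.022, 0.001, -0.002]
contact_force: [0.1, -0.3, -0.3]
gripper_width: 85.5
```

>>> servo_tool(
  turn=[
    [0,0,0.185],
    [0,0,0.185],
    [0,0,0.185],
    [0,0,0.185],
    [0,0,0.185],
  ],
  dp=[
    [0,0,0],
    [0,0,0],
    [0,0,0],
    [0,0,0],
    [0,0,0],
  ],
  fingers=[0.0854,0.0854,0.0854,0.0854,0.0854],
)

```text
clock: 3.5
position: [570.1, -34.2, 257.9]
ee_rot: [0.902, 0.432, -0.001, -0.002]
contact_force: [0.1, -0.1, 0.6]
gripper_width: 85.4
```

```bash
python3 fit.py w2
```

```text
[570.09991013 -34.161858   257.87416398] [ 0.222  0.277 -0.081 -0.004 -1.215  2.244]
0.58 [285.6, 142.0, 55.9, 55.8]
z off 0 [575.89366018 -11.896919  ] [-0.2  0.2  0.2 -0.2]
z off 4 [576.45478386 -11.4285049 ] [-0.6 -0.2  0.6  0.2]
z off 5 [576.59505492 -11.31140618] [-0.7 -0.3  0.7  0.3]
```

>>> servo_tool(
  turn=[
    [0,0,0.18],
    [0,0,0.18],
    [0,0,0.18],
    [0,0,0.15],
    [0,0,0],
  ],
  dp=[
    [0.003,0.009,-0.02],
    [0.002,0.008,-0.02],
    [0.002,0.008,-0.02],
    [0.001,0.005,-0.02],
    [0,0,0],
  ],
  fingers=[0.0854,0.0854,0.0854,0.0854,0.0854],
)

```text
clock: 4.22
position: [577.3, -9.2, 176.9]
ee_rot: [0.708, 0.706, -0.0, -0.002]
contact_force: [-0.2, 1.0, 0.3]
gripper_width: 85.8
```

```bash
python3 fit.py w3
```

```text
[577.303134    -9.16734568 176.91856078] [ 0.263  0.35  -0.187 -0.004 -1.036  2.879]
0.66 [281.5, 182.8, 77.1, 75.7]
z off 0 [575.46338897 -13.0594193 ] [ 0.1 -1.1 -0.1  1.1]
z off 4 [575.50967329 -11.5752524 ] [-0.7 -1.9  0.7  2. ]
z off 5 [575.52124235 -11.2042794 ] [-0.9 -2.1  0.9  2.2]
```

>>> servo_tool(
  turn=[
    [0,0,0],
    [0,0,0],
    [0,0,0],
    [0,0,0],
    [0,0,0],
  ],
  dp=[
    [-0.0018,-0.0035,-0.02],
    [0,0,-0.02],
    [0,0,-0.02],
    [0,0,-0.018],
    [0,0,0],
  ],
  fingers=[0.0854,0.0854,0.0854,0.0854,0.0854],
)

```text
clock: 4.95
position: [581.2, -14.7, 106.9]
ee_rot: [0.714, 0.7, 0.007, 0.004]
contact_force: [0.1, -0.1, 0.4]
gripper_width: 85.2
```

```bash
python3 - <<'E'
from h import *
s,c=wrist("w4"); c2=get_image("side"); print(s["position"],s["contact_force"],s["wrist_torque"])
b=cv2.resize(c2["img"][110:230,280:420,::-1],(467,400)); a=cv2.resize(c["img"][:,:,::-1],(320,200))
o=np.zeros((400,800,3),np.uint8);o[:,:467]=b;o[:200,470:790]=a;cv2.imwrite("pics/c4.png",o)
E
```

```text
[581.17935495 -14.72927379 106.91367503] [ 0.06680744 -0.06138977  0.41462763] [-0.07681797  0.01452064 -0.06421767]
```

View pics/c4.png

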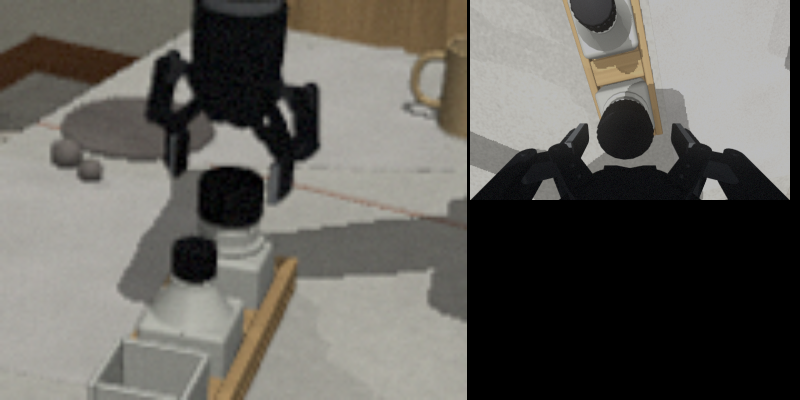

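Picture 3: the jaws straddle the wide lid. The tool has drifted 5 mm in +x and tilted slightly, so I correct both and lower it.

>>> servo_tool(
  turn=[
    [-0.004,0.016,0],
    [0,0,0],
    [0,0,0],
    [0,0,0],
    [0,0,0],
  ],
  dp=[
    [-0.0055,0.0015,-0.005],
    [0,0,-0.005],
    [0,0,0],
    [0,0,0],
    [0,0,0],
  ],
  fingers=[0.0854,0.0854,0.0854,0.0854,0.0854],
)

```text
clock: 5.68
position: [578.0, -12.6, 100.5]
ee_rot: [0.714, 0.7, 0.003, 0.002]
contact_force: [0.8, 0.5, -0.4]
gripper_width: 85.1
```

>>> servo_tool(
  turn=[
    [-0.002,0.007,0],
    [0,0,0],
    [0,0,0],
    [0,0,0],
    [0,0,0],
  ],
  dp=[
    [-0.003,0,-0.004],
    [0,0,0],
    [0,0,0],
    [0,0,0],
    [0,0,0],
  ],
  fingers=[0.0854,0.0854,0.0854,0.0854,0.0854],
)

```text
clock: 6.3
position: [574.9, -12.6, 96.3]
ee_rot: [0.714, 0.7, -0.0, -0.0]
contact_force: [-0.0, -0.0, 0.1]
gripper_width: 85.6
```

>>> servo_tool(
  turn=[
    [0,0,0],
    [0,0,0],
    [0,0,0],
    [0,0,0],
    [0,0,0],
  ],
  dp=[
    [0,0,0],
    [0,0,0],
    [0,0,0],
    [0,0,0],
    [0,0,0],
  ],
  fingers=[0.045,0.045,0.045,0.045,0.045],
)

```text
clock: 6.92
position: [576.4, -12.6, 97.2]
ee_rot: [0.714, 0.7, 0.001, 0.001]
contact_force: [1.4, 0.6, 0.4]
gripper_width: 52.6
```

```bash
cat > st.py <<'E'
from bench import *; import numpy as np
from scipy.spatial.transform import Rotation as R
s=read_state(); z=R.from_quat(s["ee_rot"]).as_matrix()
print("t",round(s["clock"],2),"p",np.round(s["position"],1),"j",np.round(s["joints"],3),"F",np.round(s["contact_force"],1),"M",np.round(s["wrist_torque"],2),"w",round(float(s["gripper_width"]),1),"yaw",round(float(np.arctan2(z[1,0],z[0,0])),3),"untilt",np.round([-z[1,2],z[0,2]],3))
E
python3 st.py
```

```text
t 6.92 p [576.4 -12.6  97.2] j [ 2.600e-01  4.320e-01 -2.910e-01  2.000e-03 -8.460e-01  2.862e+00] F [1.4 0.6 0.4] M [-0.06 -0.08 -0.06] w 52.6 yaw 1.552 untilt [0.    0.003]
```

Gripped: the opening is 52.6 mm and the side force is small. Now turning clockwise.

>>> servo_tool(
  turn=[
    [0,0,-0.15],
    [0,0,-0.15],
    [0,0,-0.15],
    [0,0,-0.15],
    [0,0,0],
  ],
  dp=[
    [0,0,-0.0002],
    [0,0,-0.0002],
    [0,0,-0.0002],
    [0,0,-0.0002],
    [0,0,0],
  ],
  fingers=[0.045,0.045,0.045,0.045,0.045],
)

```text
clock: 7.55
position: [576.7, -12.7, 96.6]
ee_rot: [0.892, 0.451, 0.0, 0.002]
contact_force: [0.2, -0.7, 1.0]
gripper_width: 52.7
```

```bash
python3 st.py
```

```text
t 7.55 p [576.7 -12.7  96.6] j [ 0.261  0.433 -0.291  0.005 -0.845  2.243] F [ 0.2 -0.7  1. ] M [-0.   -0.05 -0.09] w 52.7 yaw 0.936 untilt [0.003 0.003]
```

>>> servo_tool(
  turn=[
    [0.003,0.003,-0.18],
    [0,0,-0.18],
    [0,0,-0.18],
    [0,0,-0.18],
    [0,0,-0.18],
  ],
  dp=[
    [0,0,-0.0002],
    [0,0,-0.0002],
    [0,0,-0.0002],
    [0,0,-0.0002],
    [0,0,-0.0002],
  ],
  fingers=[0.045,0.045,0.045,0.045,0.045],
)

```text
clock: 8.18
position: [576.9, -13.1, 95.7]
ee_rot: [1.0, 0.012, -0.0, 0.0]
contact_force: [0.6, -0.5, 0.6]
gripper_width: 52.7
```

```bash
python3 st.py
```

```text
t 8.18 p [576.9 -13.1  95.7] j [ 2.580e-01  4.360e-01 -2.880e-01  1.000e-03 -8.480e-01  1.336e+00] F [ 0.6 -0.5  0.6] M [-0.22 -0.08  0.08] w 52.7 yaw 0.024 untilt [ 0.001 -0.001]
```

>>> servo_tool(
  turn=[
    [0,0,-0.18],
    [0,0,-0.18],
    [0,0,-0.18],
    [0,0,-0.18],
    [0,0,-0.18],
  ],
  dp=[
    [0,0,-0.0002],
    [0,0,-0.0002],
    [0,0,-0.0002],
    [0,0,-0.0002],
    [0,0,-0.0002],
  ],
  fingers=[0.045,0.045,0.045,0.045,0.045],
)

```text
clock: 8.8
position: [576.7, -13.6, 94.8]
ee_rot: [0.903, -0.43, -0.001, 0.001]
contact_force: [0.9, 0.1, 1.6]
gripper_width: 53.1
```

>>> servo_tool(
  turn=[
    [0,0,-0.18],
    [0,0,-0.18],
    [0,0,-0.18],
    [0,0,-0.18],
    [0,0,-0.18],
  ],
  dp=[
    [0,0,-0.0002],
    [0,0,-0.0002],
    [0,0,-0.0002],
    [0,0,-0.0002],
    [0,0,-0.0002],
  ],
  fingers=[0.045,0.045,0.045,0.045,0.045],
)

```text
clock: 9.43
position: [576.2, -13.7, 93.9]
ee_rot: [-0.62, 0.784, 0.001, -0.001]
contact_force: [-0.0, -1.3, 0.7]
gripper_width: 52.8
```

```bash
python3 st.py
```

```text
t 9.43 p [576.2 -13.7  93.9] j [ 0.256  0.438 -0.289 -0.002 -0.846 -0.488] F [-0.  -1.3  0.7] M [-0.01 -0.01  0.06] w 52.8 yaw -1.803 untilt [-0.001 -0.003]
```

>>> servo_tool(
  turn=[
    [0,0,-0.13],
    [0,0,-0.13],
    [0,0,-0.13],
    [0,0,-0.13],
    [0,0,-0.13],
  ],
  dp=[
    [0,0,-0.0001],
    [0,0,-0.0001],
    [0,0,-0.0002],
    [0,0,-0.0001],
    [0,0,-0.0001],
  ],
  fingers=[0.045,0.045,0.045,0.045,0.045],
)

```text
clock: 10.05
position: [575.9, -13.5, 93.2]
ee_rot: [-0.335, 0.942, 0.001, -0.001]
contact_force: [0.5, 0.4, 1.5]
gripper_width: 52.6
```

```bash
python3 st.py
```

```text
t 10.05 p [575.9 -13.5  93.2] j [ 0.256  0.438 -0.29  -0.003 -0.844 -1.142] F [0.5 0.4 1.5] M [-0.05 -0.16  0.1 ] w 52.6 yaw -2.459 untilt [-0.002 -0.002]
```

>>> servo_tool(
  turn=[
    [0,0,-0.1],
    [0,0,-0.1],
    [0,0,-0.1],
    [0,0,-0.1],
    [0,0,-0.1],
  ],
  dp=[
    [0,0,-0.0001],
    [0,0,-0.0001],
    [0,0,-0.0001],
    [0,0,-0.0001],
    [0,0,-0.0001],
  ],
  fingers=[0.045,0.045,0.045,0.045,0.045],
)

```text
clock: 10.68
position: [577.7, -12.8, 93.3]
ee_rot: [-0.112, 0.994, -0.003, -0.0]
contact_force: [2.2, -0.9, -3.5]
gripper_width: 52.8
```

```bash
python3 st.py
```

```text
t 10.68 p [577.7 -12.8  93.3] j [ 0.261  0.44  -0.291  0.007 -0.841 -1.612] F [ 2.2 -0.9 -3.5] M [-0.28 -0.42  2.84] w 52.8 yaw -2.918 untilt [0.005 0.   ]
```

The torque has jumped from 0.1 to 2.84 N m, so the hard stop is reached after about 4.4 rad. One more small push to confirm.

>>> servo_tool(
  turn=[
    [0,0,-0.06],
    [0,0,-0.06],
    [0,0,-0.06],
    [0,0,0],
    [0,0,0],
  ],
  dp=[
    [0,0,0],
    [0,0,0],
    [0,0,0],
    [0,0,0],
    [0,0,0],
  ],
  fingers=[0.045,0.045,0.045,0.045,0.045],
)

```text
clock: 11.3
position: [579.6, -12.9, 93.3]
ee_rot: [-0.045, 0.999, -0.007, -0.0]
contact_force: [-0.7, -0.6, -0.7]
gripper_width: 52.5
```

```bash
python3 st.py;  python3 - <<'E'
from h import *
c2=get_image("side"); c=get_image("wrist")
b=cv2.resize(c2["img"][110:230,280:420,::-1],(467,400),interpolation=3); a=cv2.resize(c["img"][:,:,::-1],(320,200))
o=np.zeros((400,800,3),np.uint8);o[:,:467]=b;o[:200,470:790]=a;cv2.imwrite("pics/c5.png",o)
E
```

```text
t 11.3 p [579.6 -12.9  93.3] j [ 0.264  0.442 -0.291  0.018 -0.841 -1.756] F [-0.7 -0.6 -0.7] M [-0.05 -0.09  1.24] w 52.5 yaw -3.051 untilt [0.014 0.   ]
```

>>> servo_tool(
  turn=[
    [0,0,0],
    [0,0,0],
    [0.014,0,0.15],
    [0,0,0.15],
    [0,0,0],
  ],
  dp=[
    [0,0,0],
    [0,0,0],
    [-0.003,0,0.001],
    [0,0,0],
    [0,0,0],
  ],
  fingers=[0.0854,0.0854,0.0854,0.0854,0.0854],
)

```text
clock: 12.02
position: [574.2, -13.0, 93.5]
ee_rot: [-0.19, 0.982, 0.002, -0.001]
contact_force: [-0.5, 0.1, 0.5]
gripper_width: 85.6
```

```bash
python3 st.py
```

```text
t 12.03 p [574.2 -13.   93.5] j [ 0.257  0.436 -0.292 -0.006 -0.845 -1.441] F [-0.5  0.1  0.5] M [ 0.01 -0.03  0.02] w 85.6 yaw -2.759 untilt [-0.004 -0.003]
```

View pics/c5.png

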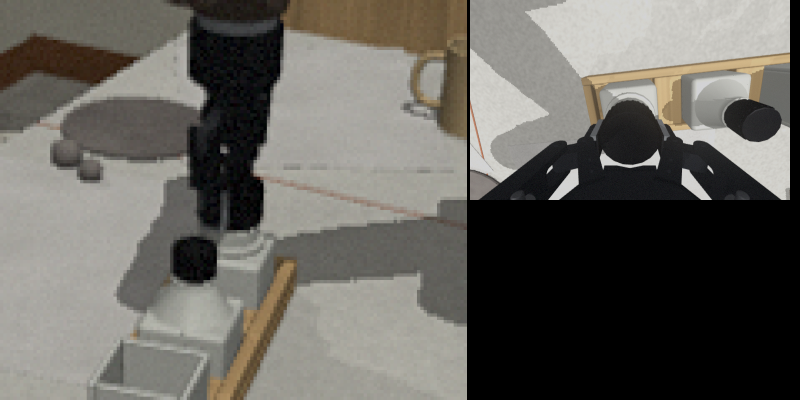

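Picture 4: the gripper held the wide lid and was clear of the narrow cap. It has now let go. I regrip and push once more to check the stop.

>>> servo_tool(
  turn=[
    [0,0,0],
    [0,0,0],
    [0,0,0],
    [0,0,0],
    [0,0,0],
  ],
  dp=[
    [0.0015,0,0],
    [0,0,0],
    [0,0,0],
    [0,0,0],
    [0,0,0],
  ],
  fingers=[0.045,0.045,0.045,0.045,0.045],
)

```text
clock: 12.65
position: [575.7, -13.3, 94.0]
ee_rot: [-0.187, 0.982, 0.002, -0.001]
contact_force: [-0.5, -1.3, 0.8]
gripper_width: 52.8
```

```bash
python3 st.py
```

```text
t 12.65 p [575.7 -13.3  94. ] j [ 0.256  0.437 -0.288 -0.006 -0.847 -1.446] F [-0.5 -1.3  0.8] M [-0.19  0.05  0.05] w 52.8 yaw -2.765 untilt [-0.004 -0.003]
```

>>> servo_tool(
  turn=[
    [0,0,-0.06],
    [0,0,-0.06],
    [0,0,-0.06],
    [0,0,-0.06],
    [0,0,-0.06],
  ],
  dp=[
    [0,0,0],
    [0,0,0],
    [0,0,0],
    [0,0,0],
    [0,0,0],
  ],
  fingers=[0.045,0.045,0.045,0.045,0.045],
)

```text
clock: 13.28
position: [579.8, -12.7, 94.1]
ee_rot: [-0.059, 0.998, -0.003, 0.002]
contact_force: [2.4, -2.2, -3.8]
gripper_width: 52.9
```

```bash
python3 st.py
```

```text
t 13.28 p [579.8 -12.7  94.1] j [ 0.26   0.44  -0.288  0.008 -0.84  -1.719] F [ 2.4 -2.2 -3.8] M [-0.71 -0.17  2.45] w 52.9 yaw -3.024 untilt [0.005 0.004]
```

2.45 N m at once on regripping, against about 0.06 N m when free, so the lid is on its stop. Letting go and lifting clear.

>>> servo_tool(
  turn=[
    [0,0,0],
    [0,0,0],
    [0,0,0],
    [0,0,0],
    [0,0,0],
  ],
  dp=[
    [0,0,0],
    [0,0,0],
    [0,0,0],
    [-0.003,0,0],
    [0,0,0.01],
  ],
  fingers=[0.0854,0.0854,0.0854,0.0854,0.0854],
)

```text
clock: 13.9
position: [575.0, -12.6, 103.1]
ee_rot: [-0.057, 0.998, -0.002, -0.0]
contact_force: [-0.4, 0.1, 0.6]
gripper_width: 85.6
```

>>> servo_tool(
  turn=[
    [0,0,0],
    [0,0,0],
    [0,0,0],
    [0,0,0],
    [0,0,0],
  ],
  dp=[
    [0,0,0.02],
    [0,0,0.03],
    [0,0,0.03],
    [0,0,0.03],
    [0,0,0.03],
  ],
  fingers=[0.0854,0.0854,0.0854,0.0854,0.0854],
)

```text
clock: 14.52
position: [573.8, -13.1, 249.5]
ee_rot: [-0.057, 0.998, -0.002, -0.0]
contact_force: [-0.5, 0.5, -0.7]
gripper_width: 85.7
```

>>> servo_tool(
  turn=[
    [0,0,0],
    [0,0,0],
    [0,0,0],
    [0,0,0],
    [0,0,0],
  ],
  dp=[
    [-0.03,-0.05,0.01],
    [-0.03,-0.05,0],
    [-0.02,-0.05,0],
    [0,0,0],
    [0,0,0],
  ],
  fingers=[0.0854,0.0854,0.0854,0.0854,0.0854],
)

```text
clock: 15.15
position: [492.9, -166.5, 268.0]
ee_rot: [-0.058, 0.998, -0.003, 0.007]
contact_force: [-0.8, 0.6, -0.1]
gripper_width: 85.6
```

```bash
python3 st.py;  python3 - <<'E'
from h import *
c2=get_image("side"); c=get_image("top")
for q in("lid","narrow_cap","brush_pot_mid"): print(q,[(round(r["score"],2),r["box"]) for n in("side","top") for r in search_frame(q,n)[:1]])
a0=cv2.imread("pics/side0.png")[145:215,310:380]; b=c2["img"][145:215,310:380,::-1]
o=cv2.resize(np.hstack([a0,b]),(800,400),interpolation=3);cv2.imwrite("pics/c6.png",o)
E
```

```text
t 15.15 p [ 492.9 -166.5  268. ] j [-0.011  0.172 -0.197  0.005 -1.187 -1.445] F [-0.8  0.6 -0.1] M [ 0.05  0.05 -0.03] w 85.6 yaw -3.025 untilt [0.005 0.014]
lid [(0.9, [341.1, 162.4, 18.7, 17.8]), (0.75, [400.3, 191.8, 23.5, 22.8])]
narrow_cap [(0.55, [332.4, 182.0, 8.9, 11.0]), (0.62, [360.2, 205.6, 11.7, 14.2])]
brush_pot_mid [(0.91, [214.1, 233.9, 41.3, 97.6]), (0.92, [161.9, 195.1, 50.1, 31.9])]
```

View pics/c6.png

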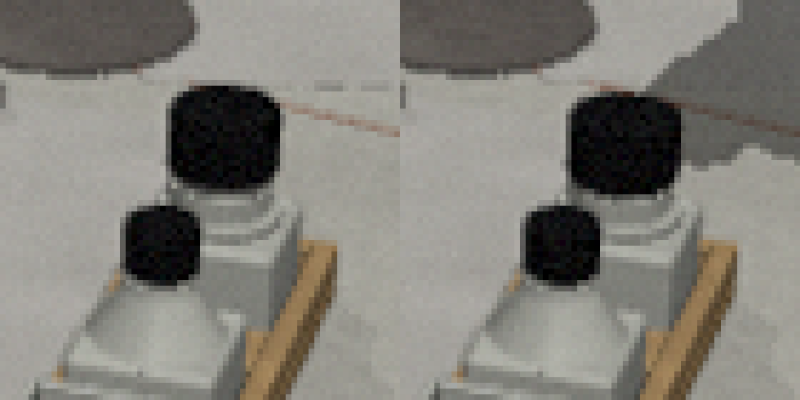

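Picture 5: the lid now sits visibly lower than before, by about 1.3 camera pixels (some 4 mm). The narrow cap and its jar look unchanged.

```bash
python3 -c "
from bench import *
print(job_done())"
```

```text
the job is handed in; nothing more can be done
None
```

I screwed the wide lid home in one grip, turning it clockwise about 4.4 rad while following it down. I then regripped it to check, let go, moved the arm clear and handed the job in at about 15 s.

- **Hard stop:** the turning torque stayed near the noise (about 0.1 N m) until roughly 4 rad, then jumped to 2.8 N m. A fresh grip met 2.45 N m at once, with the fingers slipping on the lid.
- **Lid height:** the before and after side pictures show the lid about 4 mm lower. That is only a rough pixel estimate, and I had no direct reading of the lid's angle.
- **Other things in the scene:** I didn't touch the narrow cap or the brush pot. The network boxes show both where they were, within a few pixels of scatter.
- **Forces:** every reading I took was under 5 N, and the robot was touching nothing at the end.
- **Drift:** the tool drifted up to 5 mm sideways during moves, and I corrected it before each grip. No check failed.

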